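Top up the tape tray and hold its lid ready for the count check

ROBOT

A 6-joint arm with a two-finger parallel gripper is mounted at the origin on the work surface. World frame = base frame: x ahead of the robot, y to its left, z up, the work surface at z = 0. Lengths are in m, angles in rad, forces in N, time in s.
With the tool pointing down it reaches from about 0.375 to 0.975 m from the base axis. Payload 3.8 kg.
Tool frame: the origin (TCP) lies midway between the tips of the shut fingers; the grasp point (between the pads) lies 19 mm behind it; z points along the fingers, y is the line along which they close (so a half turn about z gives the same grasp; the last joint's range is limited). The gripper opens to 85 mm and grips with 20 to 120 N. Pads are 22 mm wide; open, the fingers measure 114 mm over their backs; the gripper's body (76 mm by 85 mm) begins 54 mm behind the grasp point. The pads swing forward as they close: fully open they stand 13 mm farther back than shut.
Start: joints at [-0.037, 0.264, 1.604, -0, 1.274, -0.037], TCP at [0.675, -0, 0.231] pointing down, gripper open.
Joint ranges: [-2.63, 2.63], [-0.94, 2.18], [0.31, 2.57], [-1.31, 4.45], [0, 2.66], [-2.55, 2.55]. Speed limits (rad/s): [2.57, 2.57, 3.14, 3.14, 3.14, 3.14].

INTERFACE

Orientations are given as a rotation vector (axis times angle).
In Python, from plant import bot, imaging gives the robot as it stands.
- The arm moves only by the shell command python3 -m crank 'ROWS' [FORCE]. ROWS is JSON, one flat list of numbers, 5 for each row, row after row: the finger opening in mm, from 0 to 85.4, then the shift along the world's x, y, z in units of 25 mm (1.0 is 25 mm), then the turn about the world's z in degrees. In form: [gripper, tx, ty, tz, spin, gripper, tx, ty, tz, spin, ...]. A call has exactly 10 rows; each row shifts and turns the commanded pose from where the row before left it; what a row does not reach is not made up. A row lasts 1/10 s, in which the tool goes at most 50 mm and 8.59 degrees, less where a joint would pass 70% of its speed; a pose out of reach is approached as far as the arm can. A call is refused whole if a number of a shift passes 1 or a number of a turn 8.59, either way. A call with a gripper value outside its range is refused whole. The fingers move at their own pace and stop on an object; FORCE is the grip in N (left out, the last holds). Time passes only in rows, so rows that do not move let the fingers close, or fill a call up. It gives the time, the measured TCP pose, the force, the opening and the grip force at its end, in the units of the state.
- bot.read_state(): the state, without advancing time (a new reading comes with each control period).
- imaging.capture(name): name is "scene" or "side" or "wrist"; returns a dict with "pixels" (480x640x3 uint8, red, green, blue), "depth" (480x640 float32, m along the optical axis (not along the pixel's ray), 0 where there is no reading), "fx", "fy", "cx", "cy" (pixels), "rvec" (rotation vector, rad) and "tvec" (3), from world to camera coordinates, as OpenCV has them; the wrist camera has in their place "mount" (4x4, takes a point from camera to tool coordinates, whose origin is the TCP and whose axes are the flange's). Camera axes: x right, y down, z forward; pixel columns grow to the right and rows downward; lengths in m; the calibration is good to about 2 mm. The wrist camera is an equidistant fisheye: a pixel r from the principal point sees the ray r / f radians off the axis. A picture is of the moment at which its call begins: read the wrist's pose just before it.
- bot.close_job(): hands the job in; it is judged then, once.
The state is a dict: "clock": time; "joint_pos": joint angles; "joint_velocities": joint speeds; "effort": joint torques, N m; "position": TCP position; "ee_rot": TCP orientation; "ft_force": force on the tool from outside, world axes, zero at the start; "wrist_torque": the same for the moment, N m; "grip_width": opening from 0.0 (shut) to 1.0 (fully open); "gripper_force": force on a finger pad.
Only numpy, scipy, OpenCV 4.12 (cv2) and the standard library are available. Lean on these libraries where they do the work, as an engineer would, in place of code of your own. Each camera call takes 0.05 s, during which the arm holds its last target. There are 200 camera calls.

TASK

Top up the open tray so that it holds exactly three tape rolls (one is in it already), leaving the spare roll on the table. Then take the tray's lid by its handle, lift it over the pen caddy and finish still holding it just above the tray, about 15 mm clear of the rim, level and lined up with the tray, so that a colleague can check the count before it is closed. The lid must never touch the tray, nothing may touch the pen caddy, and the stapler, the notepad and the spray bottle stay where they are.

Things in the scene. Friction and masses are not known exactly. Their poses are not given: they have to be found in the camera images.
- tray: open grey plastic tray, 190 x 130 mm outside (long side along its x), 45 mm high, walls and floor 4 mm thick; on the far side of the caddy from the lid; stuck to the table, does not move. Origin: centre of its underside, on the table
- lid: the tray's loose flat grey plastic lid, 194 x 134 x 6 mm (long side along its x), about 160 g, lying on the table. Upright on its middle is a handle, a straight bar 70 mm long along the lid's x, 14 mm thick (along y), standing 34 mm above the lid's upper face (its top is 40 mm above the underside). Origin: centre of its underside. Either way round fits the tray
- roll_a: roll of paper tape, a ring 40 mm outside diameter, 25 mm hole, 24 mm high, lying flat, about 30 g; origin at the centre of its underside, z along its axis. All four rolls are alike; starts on the table, in a row with roll_b and roll_c that runs roughly along world y, on the same side of the caddy as the lid, 60 mm or more between centres and at least 30 mm of free table before and behind each roll (world x)
- roll_b: roll of paper tape, a ring 40 mm outside diameter, 25 mm hole, 24 mm high, lying flat, about 30 g; origin at the centre of its underside, z along its axis. All four rolls are alike; starts on the table in that row
- roll_c: roll of paper tape, a ring 40 mm outside diameter, 25 mm hole, 24 mm high, lying flat, about 30 g; origin at the centre of its underside, z along its axis. All four rolls are alike; starts on the table in that row
- roll_d: roll of paper tape, a ring 40 mm outside diameter, 25 mm hole, 24 mm high, lying flat, about 30 g; origin at the centre of its underside, z along its axis. All four rolls are alike; starts in the tray, up to 60 mm from its middle along its length, within 12 mm of its long centre line
- caddy: long black pen caddy full of pens, standing between the lid and the tray: 300 mm along its x, 80 mm along its y, box 95 mm high, pens up to 140 mm high; fixed. Origin: centre of its underside
- stapler: black desk stapler, 130 mm long along its x, 35 mm wide, 45 mm high; bystander. Origin: centre of its underside
- notepad: white paper notepad, 75 x 105 x 14 mm; bystander. Origin: centre of its underside
- spray: clear upright bottle, 64 mm diameter, 170 mm high; bystander. Origin: centre of its underside

How it is judged:
By the outcome, as a careful person would: the job done as asked, in the order asked, and still so for the second after the job is handed in, while the arm keeps its last pose, push and grip.
It also fails if it takes over 72 s, if anything falls off the work surface, if the arm or the gripper's body presses on something with over 40 N, if the wrist force passes 120 N, or if a joint passes its speed limit or range.

## Working session

There is one attempt and no reset: what is moved stays moved. The work goes in short steps, Python scripts to look and compute and a shell command to move; the robot and the scene stay as the last step left them, time stands still between calls to the robot, and variables do not carry over. Pictures are saved under pics/ and viewed, at most 10 in all, crops included, and the job is handed in when it is done.

```bash
mkdir -p pics
cat > h.py <<'E'
from plant import bot, imaging
import numpy as np, cv2
def cap(n):
    c=imaging.capture(n); 
    if n!='wrist':
        R=cv2.Rodrigues(np.array(c['rvec'],float))[0]; t=np.array(c['tvec'],float).ravel()
        v,u=np.mgrid[0:480,0:640]; d=c['depth']
        P=np.stack([(u-c['cx'])/c['fx']*d,(v-c['cy'])/c['fy']*d,d],-1)
        c['W']=(P-t)@R; c['W'][d==0]=np.nan; c['campos']=-R.T@t
    return c
def save(c,f): cv2.imwrite('pics/'+f,c['pixels'][:,:,::-1])
E
python3 - <<'E'
from h import *
for n in('scene','side'):
    c=cap(n); save(c,n+'0.png'); np.savez('/tmp/'+n,W=c['W'],px=c['pixels']); print(n,c['campos'])
print(bot.read_state())
E
```

```text
scene [1.13503559 0.22217706 0.65580763]
side [0.50938494 0.6884113  0.5428183 ]
{'clock': 0.1, 'joint_pos': array([-3.68716879e-02,  2.64700155e-01,  1.60526018e+00, -6.32601245e-06,
        1.27367920e+00, -3.68692353e-02]), 'joint_velocities': array([ 0.00061224, -0.00344023, -0.00389233, -0.00139848, -0.00238142,
        0.00016175]), 'effort': array([ 2.96398039e-04, -5.16707003e+01, -3.68589377e+01,  1.30520286e-05,
        6.22219843e-03,  5.24967299e-05]), 'position': array([6.74336076e-01, 3.96478638e-05, 2.30059173e-01]), 'ee_rot': array([-2.22038402e+00, -2.22038271e+00,  2.19407834e-03]), 'ft_force': array([-0.84095319,  1.11925088,  0.28246038]), 'wrist_torque': array([ 0.0064884 ,  0.028696  , -0.01739541]), 'gripper_force': 0.0, 'grip_width': 0.9956766083513845}
```

View pics/scene0.png

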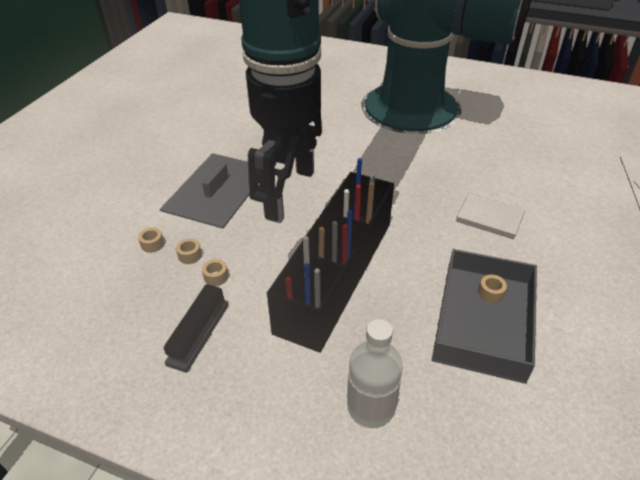

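View pics/side0.png

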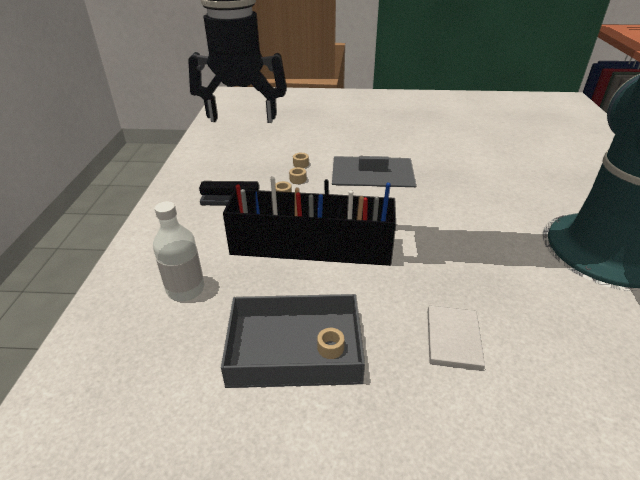

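The scene view shows the rolls at about (150,239), (188,250) and (215,271), the lid at (210,190), the tray at (488,315) with one roll at (493,288), the caddy at (335,255), the bottle at (375,375) and the stapler at (195,325). Next I'll measure their positions.

Run:
```python
import numpy as np, cv2
from scipy.optimize import least_squares
for n in('scene','side'):
    D=np.load('/tmp/%s.npz'%n); W=D['W']; px=D['px'].astype(int); z=W[...,2]; V=px.max(-1)
    tan=(px[...,0]-px[...,2]>35)
    m=(tan&(z>.004)&(z<.04)&(W[...,0]>.3)&(W[...,0]<1.1)&(abs(W[...,1])<.6)).astype(np.uint8)
    k,l,s,c=cv2.connectedComponentsWithStats(m)
    for i in range(1,k):
        if s[i,4]<60: continue
        P=W[l==i]; zt=np.percentile(P[:,2],95); T=P[P[:,2]>zt-.004][:,:2]
        f=least_squares(lambda p:np.clip(abs(np.hypot(*(T-p).T)-.01625)-.00375,0,1),T.mean(0))
        print(n,'roll',c[i].round(),len(T),zt.round(4),f.x.round(4))
    def rect(name,m):
        k,l,s,c=cv2.connectedComponentsWithStats(m.astype(np.uint8)); i=1+np.argmax(s[1:,4]); P=W[l==i]
        r=cv2.minAreaRect((P[:,:2]*1000).astype(np.float32)); print(n,name,s[i,4],'z',np.percentile(P[:,2],[5,50,95]).round(4),np.round(r[0],1),np.round(r[1],1),round(r[2],1))
    dark=(V<110)
    y=W[...,1];x=W[...,0]; reg=(x>.35)&(x<1.1)
    rect('lid',dark&(z>.002)&(z<.012)&(y<-.1)&reg)
    rect('handle',dark&(z>.033)&(z<.046)&(y<-.1)&reg&(x<.7))
    rect('trayrim',dark&(z>.041)&(z<.05)&(y>.1)&reg)
    rect('caddytop',dark&(z>.088)&(z<.1)&(abs(y)<.2)&reg)
    rect('stapler',dark&(z>.015)&(z<.055)&(y<-.05)&(x>.7)&reg)
    rect('spray',(z>.05)&(z<.18)&(y>.0)&(x>.75)&reg)
    rect('notepad',(z>.008)&(z<.02)&(y>.1)&(x<.65)&reg&(V>130))
    rect('pens',(z>.1)&(z<.16)&(y>-.15)&(y<.15)&reg)
```

```text
scene roll [149. 238.] 197 0.0237 [ 0.6136 -0.2982]
scene roll [187. 250.] 207 0.0237 [ 0.6138 -0.2238]
scene roll [214. 271.] 229 0.0239 [ 0.6414 -0.1579]
scene roll [492. 288.] 266 0.0283 [0.5205 0.2635]
scene lid 3318 z [0.0027 0.0045 0.0067] [ 442.4 -268.6] [132.4 184.6] 90.0
scene handle 213 z [0.034 0.038 0.04 ] [ 437.5 -269.7] [15.5 70.1] 89.1
scene trayrim 1087 z [0.0415 0.0437 0.0458] [574.1 261.9] [191.8 129.6] 4.7
scene caddytop 1174 z [0.0888 0.0933 0.0954] [564.1  22.4] [ 81.5 303.7] 87.0
scene stapler 1765 z [0.0273 0.0429 0.0452] [ 756.8 -124.7] [113.7  29.8] 1.7
scene spray 3666 z [0.0586 0.1129 0.1693] [778.6 148.3] [53.4 64.3] 9.0
scene notepad 536 z [0.0112 0.0132 0.0149] [362. 232.] [105.8  28. ] 87.2
scene pens 926 z [0.1031 0.1184 0.1491] [783.1 132.3] [52.3 26.7] 38.4
side roll [299. 167.] 174 0.0239 [ 0.6088 -0.2591]
side roll [283. 186.] 92 0.0241 [ 0.6363 -0.1596]
side roll [330. 342.] 308 0.0283 [0.5168 0.2621]
side lid 1703 z [0.0035 0.0053 0.0072] [ 438.9 -269.4] [133.3 177.8] 89.3
side handle 131 z [0.034  0.0399 0.0453] [  623.8 -1193.8] [148.6  22.3] 1.0
side trayrim 1131 z [0.0415 0.0437 0.0453] [569.4 261.1] [189.8 130.8] 4.0
side caddytop 907 z [0.0885 0.0929 0.0952] [561.8  21.8] [ 81.6 299.9] 86.7
side stapler 581 z [0.0268 0.0423 0.045 ] [ 754.4 -125.7] [108.5  31.2] 1.7
side spray 1848 z [0.0579 0.1148 0.1689] [774.5 154.2] [48.9 48.9] 90.0
side notepad 730 z [0.0116 0.0133 0.0149] [362.2 231.3] [106.4  24.3] 90.0
side pens 195 z [0.1043 0.1218 0.154 ] [747.7 138.4] [22.7 23.1] 0.3
```

```bash
python3 -m crank '[60,-0.25,-1,0,0, 60,-0.25,-1,0,0, 60,-0.25,-1,0,0, 60,-0.25,-1,0,0, 60,-0.25,-1,-0.2,0, 60,-0.25,-1,-0.5,0, 60,-0.25,-1,-0.8,0, 60,-0.25,-1,-1,0, 60,-0.25,-1,-1,0, 60,-0.25,-1,-1,0]' 30
python3 -m crank '[60,0,-1,-0.5,0, 60,0,-0.92,-0.5,0, 60,0,0,0,0, 60,0,0,0,0, 60,0,0,0,0, 60,0,0,0,0, 60,0,0,0,0, 60,0,0,0,0, 60,0,0,0,0, 60,0,0,0,0]' 30
python3 - <<'E'
from h import *
s=bot.read_state();print(s['position'],s['ee_rot'],s['grip_width'])
c=cap('wrist'); save(c,'w1.png'); M=np.array(c['mount']);print(M,c['fx'],c['cx'],c['cy'])
np.savez('/tmp/w1',d=c['depth'],px=c['pixels'])
E
```

```text
clock: 1.1
position: [0.6117, -0.2508, 0.1174]
ee_rot: [-2.221, -2.221, 0.0]
ft_force: [0.8, -0.3, 0.0]
grip_width: 0.702
gripper_force: 0.0
clock: 2.1
position: [0.6126, -0.2978, 0.094]
ee_rot: [2.221, 2.222, 0.0]
ft_force: [-0.5, -0.8, 0.4]
grip_width: 0.701
gripper_force: 0.0
[ 0.61261245 -0.29783017  0.09399952] [2.22095892e+00 2.22157428e+00 9.67298320e-05] 0.7012650030343864
[[-4.02871728e-04 -9.44863348e-01 -3.27464642e-01  8.33271116e-02]
 [ 9.99999632e-01 -1.32451574e-04 -8.48100547e-04  1.01121462e-04]
 [ 7.57965915e-04 -3.27464863e-01  9.44863053e-01 -1.42667048e-01]
 [ 0.00000000e+00  0.00000000e+00  0.00000000e+00  1.00000000e+00]] 371.64829954431775 319.22205262860433 234.48656663179133
```

View pics/w1.png

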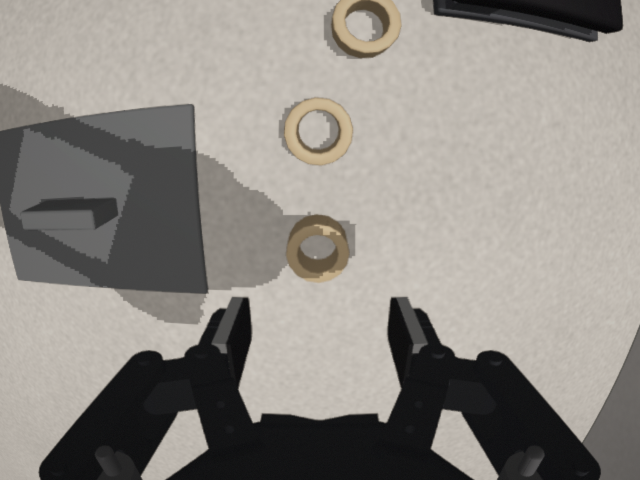

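The wrist view shows the three rolls at (318,249), (319,131) and (366,25), with the near one centred between the fingers, and the lid's handle at (70,213). I'll use this view to refine positions.

```bash
cat >> h.py <<'E'
def wristW(c,s):
    v,u=np.mgrid[0:480,0:640]; a=(u-c['cx'])/c['fx']; b=(v-c['cy'])/c['fy']; th=np.hypot(a,b)+1e-9
    k=np.tan(th)/th; d=c['depth']; P=np.stack([a*k*d,b*k*d,d],-1); M=np.array(c['mount'])
    W=(P@M[:3,:3].T+M[:3,3])@cv2.Rodrigues(np.array(s['ee_rot']))[0].T+s['position']; W[d==0]=np.nan; return W
def rolls(W,px,lo=.015,hi=.035):
    from scipy.optimize import least_squares
    px=px.astype(int); m=((px[...,0]-px[...,2]>30)&(W[...,2]>lo)&(W[...,2]<hi)).astype(np.uint8)
    k,l,s,c=cv2.connectedComponentsWithStats(m)
    for i in range(1,k):
        if s[i,4]<80: continue
        P=W[l==i]; zt=np.percentile(P[:,2],95); T=P[P[:,2]>zt-.004][:,:2]
        f=least_squares(lambda p:np.clip(abs(np.hypot(*(T-p).T)-.01625)-.00375,0,1),T.mean(0))
        print('roll',c[i].round(),len(T),zt.round(4),f.x.round(4))
def rect(name,W,m):
    k,l,s,c=cv2.connectedComponentsWithStats(m.astype(np.uint8)); i=1+np.argmax(s[1:,4]); P=W[l==i]
    r=cv2.minAreaRect((P[:,:2]*1000).astype(np.float32)); print(name,s[i,4],'z',np.percentile(P[:,2],[5,50,95]).round(4),np.round(r[0],1),np.round(r[1],1),round(r[2],2))
E
python3 - <<'E'
from h import *
s=bot.read_state(); c=cap('wrist'); W=wristW(c,s); px=c['pixels']; rolls(W,px)
x,y,z=np.moveaxis(W,-1,0)
rect('handle',W,(z>.034)&(z<.045)&(x<.5)); rect('lid',W,(z>.0025)&(z<.01)&(x<.56)&(px.max(-1)<120))
E
```

```text
roll [366.  27.] 1730 0.0251 [ 0.6392 -0.1612]
roll [318. 131.] 2184 0.025 [ 0.6118 -0.2262]
roll [317. 251.] 1795 0.0249 [ 0.6113 -0.3008]
handle 1635 z [0.0359 0.0399 0.0411] [ 435.1 -272.3] [14.5 71.7] 89.48
lid 31041 z [0.005  0.0062 0.0073] [ 435.3 -272.5] [134.2 194.5] 89.15
```

```bash
python3 -m crank '[60,-0.05,-0.12,-0.8,0, 60,0,0,-0.8,0, 60,0,0,-0.8,0, 60,0,0,-0.8,0, 60,0,0,-0.48,0, 60,0,0,0,0, 39,0,0,0,0, 36,0,0,0,0, 34,0,0,0,0, 34,0,0,0,0]' 30
python3 -m crank '[34,0,0,0,0, 34,0,0,0,0, 34,0,0,0,0, 34,0,0,1,0, 34,0,0,1,0, 34,0,0,1,0, 34,0,0,1,0, 34,0,0,1,0, 34,0,0,1,0, 34,0,0,1,0]' 30
```

```text
clock: 3.2
position: [0.612, -0.3014, 0.003]
ee_rot: [2.22, 2.22, 0.001]
ft_force: [-0.9, -1.1, 1.5]
grip_width: 0.453
gripper_force: 30.4
clock: 4.2
position: [0.6107, -0.3007, 0.177]
ee_rot: [-2.221, -2.22, 0.001]
ft_force: [0.6, -0.1, 0.4]
grip_width: 0.452
gripper_force: 30.4
```

```bash
python3 -m crank '[34,0,1,1,0, 34,0,1,1,0, 34,0,1,0,0, 34,0,1,0,0, 34,0,1,0,0, 34,0,1,0,0, 34,0,1,0,0, 34,0,1,0,0, 34,0,1,0,0, 34,0,1,0,0]'
python3 -m crank '[34,0,1,0,0, 34,0,1,0,0, 34,0,1,0,0, 34,0,1,0,0, 34,0,1,0,0, 34,0,1,0,0, 34,0,1,0,0, 34,0,1,0,0, 34,0,1,0,0, 34,0,1,0,0]'
python3 -m crank '[34,0,1,-1,0, 34,0,1,-1,0, 34,0,1,-1,0, 34,-0.2,0.75,-1,0, 34,0,0,-1,0, 34,0,0,0,0, 34,0,0,0,0, 34,0,0,0,0, 34,0,0,0,0, 34,0,0,0,0]'
python3 - <<'E'
from h import *
s=bot.read_state();print(s['position']); c=cap('wrist'); save(c,'w2.png'); W=wristW(c,s); px=c['pixels']; rolls(W,px)
x,y,z=np.moveaxis(W,-1,0)
rect('tray',W,(z>.041)&(z<.05)&(y>.15)&(px.max(-1)<140))
E
```

```text
clock: 5.2
position: [0.6106, -0.0499, 0.226]
ee_rot: [-2.221, -2.221, 0.001]
ft_force: [0.1, -0.4, -1.2]
grip_width: 0.456
gripper_force: 30.4
clock: 6.2
position: [0.6106, 0.1999, 0.226]
ee_rot: [-2.221, -2.221, 0.002]
ft_force: [-0.0, -0.8, -0.6]
grip_width: 0.455
gripper_force: 30.4
clock: 7.2
position: [0.6074, 0.2927, 0.1036]
ee_rot: [2.221, 2.22, 0.004]
ft_force: [0.0, 0.8, 0.0]
grip_width: 0.456
gripper_force: 30.4
[0.60739726 0.29274759 0.10362465]
roll [193. 284.] 1361 0.0289 [0.519  0.2618]
tray 4236 z [0.0417 0.0447 0.0459] [570.8 269.5] [189.9 111.5] 4.7
```

View pics/w2.png

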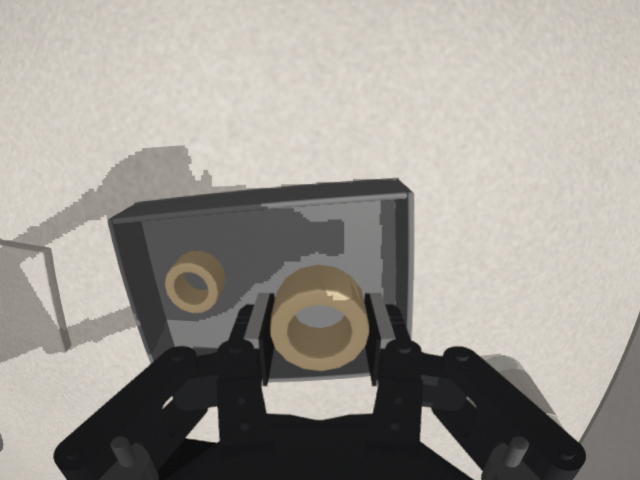

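The held roll at (320,320) is above the tray's free part, and roll_d at (193,284) is well clear of the fingers.

```bash
python3 -m crank '[34,-0.05,0.05,-0.8,0, 34,0,0,-0.8,0, 34,0,0,-0.8,0, 34,0,0,-0.8,0, 34,0,0,-0.4,0, 34,0,0,-0.2,0, 34,0,0,0,0, 34,0,0,0,0, 43,0,0,0,0, 48,0,0,0,0]'
python3 -m crank '[50,0,0,0,0, 50,0,0,0,0, 50,0,0,0,0, 50,0,0,0.5,0, 50,0,0,1,0, 50,0,0,1,0, 50,0,0,1,0, 50,0,-0.3,1,0, 60,0,-0.6,1,0, 60,0,-1,1,0]'
```

```text
clock: 8.25
position: [0.6055, 0.2942, 0.0074]
ee_rot: [2.221, 2.221, 0.002]
ft_force: [0.4, 0.5, -0.4]
grip_width: 0.56
gripper_force: 0.0
clock: 9.25
position: [0.6051, 0.2472, 0.1715]
ee_rot: [2.219, 2.223, 0.003]
ft_force: [0.9, 0.1, 0.3]
grip_width: 0.703
gripper_force: 0.0
```

```bash
python3 -m crank '[60,0,-1,1,0, 60,0,-1,1,0, 60,0.27,-1,0.2,0, 60,0,-1,0,0, 60,0,-1,0,0, 60,0,-1,0,0, 60,0,-1,0,0, 60,0,-1,0,0, 60,0,-1,0,0, 60,0,-1,0,0]'
python3 -m crank '[60,0,-1,0,0, 60,0,-1,0,0, 60,0,-1,0,0, 60,0,-1,0,0, 60,0,-1,-0.2,0, 60,0,-1,-0.6,0, 60,0,-1,-1,0, 60,0,-1,-1,0, 60,0,-0.93,-1,0, 60,0,0,-1,0]'
python3 -m crank '[60,0,0,-1,0, 60,0,0,-1,0, 60,0,0,-1,0, 60,0,0,-0.6,0, 60,0,0,-0.2,0, 60,0,0,0,0, 60,0,0,0,0, 60,0,0,0,0, 60,0,0,0,0, 60,0,0,0,0]'
```

```text
clock: 10.25
position: [0.6117, -0.0045, 0.2254]
ee_rot: [2.221, 2.221, 0.001]
ft_force: [-0.6, -0.2, 0.1]
grip_width: 0.702
gripper_force: 0.0
clock: 11.25
position: [0.6121, -0.2299, 0.1047]
ee_rot: [2.222, 2.217, 0.0]
ft_force: [-0.4, 0.9, -0.2]
grip_width: 0.705
gripper_force: 0.0
clock: 12.25
position: [0.6123, -0.227, 0.0101]
ee_rot: [2.221, 2.221, 0.001]
ft_force: [-0.6, 0.1, 0.8]
grip_width: 0.704
gripper_force: 0.0
```

```bash
python3 -m crank '[60,0,0,-0.3,0, 50,0,0,0,0, 39,0,0,0,0, 36,0,0,0,0, 34,0,0,0,0, 34,0,0,0,0, 34,0,0,0,0, 34,0,0,0,0, 34,0,0,0.5,0, 34,0,0,1,0]' 30
python3 -m crank '[34,0,0,1,0, 34,0,0,1,0, 34,0,0,1,0, 34,0,0,1,0, 34,0,0,1,0, 34,0,0,1,0, 34,0,0.5,1,0, 34,0,1,0.4,0, 34,0,1,0,0, 34,0,1,0,0]' 30
python3 -m crank '[34,0,1,0,0, 34,0,1,0,0, 34,0,1,0,0, 34,0,1,0,0, 34,0,1,0,0, 34,0,1,0,0, 34,0,1,0,0, 34,0,1,0,0, 34,0,1,0,0, 34,-0.25,1,0,0]'
```

```text
clock: 13.25
position: [0.6096, -0.2259, 0.0377]
ee_rot: [-2.218, -2.218, 0.003]
ft_force: [-0.1, 0.8, -0.9]
grip_width: 0.461
gripper_force: 30.3
clock: 14.25
position: [0.6121, -0.1387, 0.2265]
ee_rot: [2.22, 2.219, 0.002]
ft_force: [0.8, 0.4, -0.8]
grip_width: 0.46
gripper_force: 30.3
clock: 15.25
position: [0.6059, 0.1118, 0.2255]
ee_rot: [2.221, 2.221, 0.002]
ft_force: [0.9, 0.2, 0.9]
grip_width: 0.462
gripper_force: 30.3
```

```bash
python3 -m crank '[34,0,1,0,0, 34,0,1,0,0, 34,0,1,-0.5,0, 34,0,1,-1,0, 34,0,0.85,-1,0, 34,0,0,-1,0, 34,0,0,-1,0, 34,0,0,-1,0, 34,0,0,-0.5,0, 34,0,0,0,0]'
python3 -m crank '[34,0,0,-0.8,0, 34,0,0,-0.8,0, 34,0,0,-0.6,0, 34,0,0,-0.3,0, 34,0,0,-0.15,0, 34,0,0,0,0, 34,0,0,0,0, 34,0,0,0,0, 43,0,0,0,0, 48,0,0,0,0]'
python3 -m crank '[50,0,0,0,0, 50,0,0,0,0, 50,0,0,0,0, 50,0,0,0.5,0, 50,0,0,1,0, 50,0,0,1,0, 50,0,0,1,0, 50,0,0,1,0, 50,0,0,1,0, 50,0,0,1,0]'
python3 - <<'E'
from h import *
s=bot.read_state();print(s['position']); c=cap('scene'); save(c,'s2.png'); rolls(c['W'],c['pixels'])
E
```

```text
clock: 16.25
position: [0.6039, 0.2314, 0.0725]
ee_rot: [-2.22, -2.22, 0.006]
ft_force: [0.1, -0.5, -1.4]
grip_width: 0.458
gripper_force: 30.3
clock: 17.25
position: [0.6059, 0.2321, 0.0086]
ee_rot: [2.221, 2.221, 0.001]
ft_force: [-0.3, 0.4, 0.9]
grip_width: 0.563
gripper_force: 0.0
clock: 18.25
position: [0.6055, 0.232, 0.1727]
ee_rot: [2.221, 2.221, 0.001]
ft_force: [0.6, 0.0, -0.9]
grip_width: 0.587
gripper_force: 0.0
[0.60554356 0.23200886 0.17272126]
roll [214. 270.] 228 0.0242 [ 0.6412 -0.1579]
roll [493. 287.] 265 0.0285 [0.5212 0.2635]
roll [463. 324.] 328 0.0283 [0.6087 0.2344]
roll [507. 336.] 336 0.0286 [0.6081 0.2968]
```

View pics/s2.png

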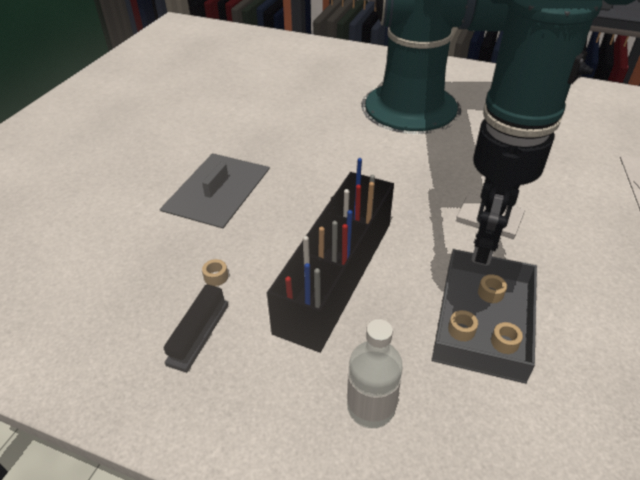

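Three rolls are now in the tray, at (493,287), (463,324) and (507,336), and the spare is on the table at (214,270). Next is the lid.

```bash
python3 -m crank '[50,-0.1,-0.5,1,-8.5, 50,-0.4,-1,1,-8.5, 50,-0.4,-1,0.2,-8.5, 50,-0.4,-1,0,-8.5, 50,-0.4,-1,0,-8.5, 50,-0.4,-1,0,-8.5, 50,-0.4,-1,0,-8.5, 50,-0.4,-1,0,-8.5, 50,-0.4,-1,0,-8.5, 50,-0.4,-1,0,-8.5]'
python3 -m crank '[50,-0.3,-1,0,-5.8, 50,-0.3,-1,0,0, 50,-0.3,-1,0,0, 50,-0.3,-1,0,0, 50,-0.3,-1,0,0, 50,-0.3,-1,0,0, 50,-0.3,-1,-0.3,0, 50,-0.3,-1,-1,0, 50,-0.3,-1,-1,0, 50,-0.4,-1,-1,0]'
python3 - <<'E'
from h import *
s=bot.read_state(); print(s['position'],s['joint_pos'].round(2),cv2.Rodrigues(s['ee_rot'])[0].round(3).tolist())
E
```

```text
clock: 19.3
position: [0.5125, -0.0064, 0.2263]
ee_rot: [3.139, 0.128, 0.002]
ft_force: [-0.5, 0.6, 0.2]
grip_width: 0.584
gripper_force: 0.0
clock: 20.3
position: [0.4356, -0.2568, 0.1433]
ee_rot: [3.14, -0.022, 0.003]
ft_force: [0.8, 0.3, -0.6]
grip_width: 0.581
gripper_force: 0.0
[ 0.43561375 -0.25679772  0.14331652] [-0.58  0.02  2.06  0.    1.07  1.  ] [[1.0, -0.014, 0.002], [-0.014, -1.0, -0.001], [0.002, 0.001, -1.0]]
```

```bash
python3 -m crank '[50,0,-0.62,-1,0, 50,0,0,-1,0, 50,0,0,-1,0, 50,0,0,-1,0, 50,0,0,-0.7,0, 50,0,0,-0.5,0, 50,0,0,0,0, 50,0,0,0,0, 40,0,0,0,0, 30,0,0,0,0]' 60
python3 -m crank '[20,0,0,0,0, 14,0,0,0,0, 10,0,0,0,0, 8,0,0,0,0, 8,0,0,0,0, 8,0,0,0,0, 8,0,0,0,0, 8,0,0,0,0, 8,0,0,0,0, 8,0,0,0,0]' 60
```

```text
clock: 21.3
position: [0.4365, -0.2717, 0.0143]
ee_rot: [3.14, -0.022, 0.003]
ft_force: [0.4, 0.2, 0.1]
grip_width: 0.354
gripper_force: 0.0
clock: 22.3
position: [0.436, -0.2715, 0.0139]
ee_rot: [3.141, -0.022, 0.002]
ft_force: [-1.4, -0.0, 6.4]
grip_width: 0.152
gripper_force: 60.2
```

```bash
python3 -m crank '[8,0,0,0.3,0, 8,0,0,0.7,0, 8,0,0,1,0, 8,0,0,1,0, 8,0,0,1,0, 8,0,0,1,0, 8,0,0,1,0, 8,0,0,1,0, 8,0,0,0.7,0, 8,0,0,0.3,0]' 60
python3 -m crank '[8,0.2,0.3,0,0, 8,0.25,0.6,0,0, 8,0.25,0.9,0,1, 8,0.25,1,0,1, 8,0.25,1,0,1, 8,0.25,1,0,1, 8,0.25,1,0,1.2, 8,0.25,1,0,0, 8,0.25,1,0,0, 8,0.25,1,0,0]' 60
python3 -m crank '[8,0.25,1,0,0, 8,0.25,1,0,0, 8,0.25,1,0,0, 8,0.25,1,0,0, 8,0.25,1,0,0, 8,0.25,1,0,0, 8,0.25,1,0,0, 8,0.25,1,0,0, 8,0.25,1,0,0, 8,0.25,1,0,0]' 60
```

```text
clock: 23.3
position: [0.4361, -0.2713, 0.215]
ee_rot: [3.14, -0.022, 0.004]
ft_force: [-0.2, -0.4, -2.7]
grip_width: 0.151
gripper_force: 59.0
clock: 24.3
position: [0.4957, -0.0491, 0.2109]
ee_rot: [-3.138, -0.121, 0.005]
ft_force: [-0.4, 0.1, -2.2]
grip_width: 0.148
gripper_force: 59.0
clock: 25.3
position: [0.5579, 0.2004, 0.2106]
ee_rot: [3.139, 0.121, -0.006]
ft_force: [0.3, 0.6, -2.5]
grip_width: 0.153
gripper_force: 59.0
```

```bash
python3 -m crank '[8,0.25,1,0,0, 8,0.1,1,0,0, 8,0.1,0.6,0,0, 8,0,0.3,0,0, 8,0,0,0,0, 8,0,0,-0.5,0, 8,0,0,-1,0, 8,0,0,-1,0, 8,0,0,-0.5,0, 8,0,0,0,0]' 60
python3 -m crank '[8,0,0,0,0, 8,0,0,0,0, 8,0,0,0,0, 8,0,0,0,0, 8,0,0,0,0, 8,0,0,0,0, 8,0,0,0,0, 8,0,0,0,0, 8,0,0,0,0, 8,0,0,0,0]' 60
cat > m.py <<'E'
from h import *
s=bot.read_state(); print(s['position'],cv2.Rodrigues(s['ee_rot'])[0].round(3).tolist())
import sys; t=sys.argv[1]; zl=float(sys.argv[2])
for n in('scene','side'):
    c=cap(n); save(c,n+t+'.png'); W=c['W']; x,y,z=np.moveaxis(W,-1,0); px=c['pixels']; dk=px.max(-1)<140
    m=dk&(abs(z-zl)<.008)&(y>.13)&(y<.40)&(x>.42)&(x<.72)
    rect(n+' lid',W,m)
    P=W[m]; A=np.c_[P[:,:2]-P[:,:2].mean(0),np.ones(len(P))]
    for _ in range(5):
        q=np.linalg.lstsq(A,P[:,2],rcond=None)[0]; r=abs(P[:,2]-A@q); k=r<.003; A,P=A[k],P[k]
    print(' plane slope',q.round(4),len(P))
    rect(n+' rim',W,dk&(z>.041)&(z<.05)&(y>.15)&(y<.38)&(x>.42)&(x<.72))
E
python3 m.py a 0.13
```

```text
clock: 26.3
position: [0.5683, 0.2696, 0.1347]
ee_rot: [3.137, 0.119, -0.009]
ft_force: [-0.5, 0.5, -1.8]
grip_width: 0.149
gripper_force: 59.0
clock: 27.3
position: [0.5705, 0.2715, 0.138]
ee_rot: [3.139, 0.121, -0.0]
ft_force: [0.3, 0.2, -1.2]
grip_width: 0.148
gripper_force: 59.0
[0.57047126 0.27150095 0.13795935] [[0.997, 0.077, -0.0], [0.077, -0.997, -0.0], [-0.0, 0.0, -1.0]]
scene lid 8184 z [0.1277 0.1293 0.1309] [571.9 272.7] [194.5 134.2] 4.45
 plane slope [-0.0016  0.0022  0.1293] 8195
scene rim 763 z [0.0417 0.0438 0.0458] [574.1 262.3] [191.3 130.5] 4.52
side lid 9804 z [0.1278 0.1293 0.1307] [567.7 270.6] [194.1 136. ] 4.61
 plane slope [-0.0021 -0.0014  0.1293] 9535
side rim 726 z [0.0414 0.0437 0.0454] [566.9 297.6] [190.2  58.8] 4.32
```

```bash
python3 -m crank '[8,0.04,-0.2,0,0, 8,0.04,-0.2,0,0, 8,0,0,-0.3,0, 8,0,0,-0.5,0, 8,0,0,-0.5,0, 8,0,0,-0.4,0, 8,0,0,-0.3,0, 8,0,0,-0.2,0, 8,0,0,-0.1,0, 8,0,0,0,0]' 60
python3 -m crank '[8,0,0,-0.1,0, 8,0,0,-0.1,0, 8,0,0,0,0, 8,0,0,0,0, 8,0,0,0,0, 8,0,0,0,0, 8,0,0,0,0, 8,0,0,0,0, 8,0,0,0,0, 8,0,0,0,0]' 60
python3 m.py b 0.066
```

```text
clock: 28.4
position: [0.5724, 0.2615, 0.0802]
ee_rot: [3.139, 0.121, -0.0]
ft_force: [0.1, 0.4, -2.2]
grip_width: 0.149
gripper_force: 59.1
clock: 29.4
position: [0.5725, 0.2615, 0.0755]
ee_rot: [3.139, 0.121, -0.0]
ft_force: [-0.7, 0.3, -2.1]
grip_width: 0.147
gripper_force: 59.1
[0.57246731 0.26150201 0.07550915] [[0.997, 0.077, -0.0], [0.077, -0.997, -0.0], [-0.0, -0.0, -1.0]]
scene lid 7337 z [0.065  0.0669 0.0686] [573.7 262.9] [194.2 134.4] 4.48
 plane slope [-0.002   0.0022  0.0669] 7352
scene rim 396 z [0.0414 0.0436 0.0453] [661.9 269.1] [ 16.2 129.6] 3.96
side lid 8907 z [0.0653 0.0669 0.0683] [569.3 261.1] [194.1 135.2] 4.38
 plane slope [-0.0018 -0.0009  0.0669] 8722
side rim 556 z [0.0414 0.0436 0.0453] [564.9 319.9] [189.4  12.6] 4.78
```

View pics/sideb.png

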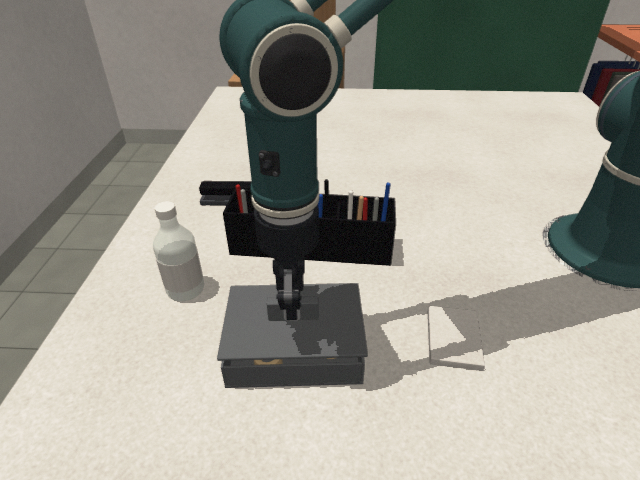

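The lid at about (293,320) sits level over the tray, about 16 mm clear and aligned within a millimetre. I'll lower it 1 mm more and hand in.

```bash
python3 -m crank '[8,0,0,-0.04,0, 8,0,0,0,0, 8,0,0,0,0, 8,0,0,0,0, 8,0,0,0,0, 8,0,0,0,0, 8,0,0,0,0, 8,0,0,0,0, 8,0,0,0,0, 8,0,0,0,0]' 60
python3 -c "
from plant import bot
print(bot.close_job())"
```

```text
clock: 30.5
position: [0.5725, 0.2615, 0.0745]
ee_rot: [-3.139, -0.121, -0.0]
ft_force: [0.5, -1.6, -1.5]
grip_width: 0.15
gripper_force: 59.1
the job is handed in; nothing more can be done
None
```

The tray holds three rolls, the spare is still on the table, and the arm is holding the lid level and lined up about 15 mm above the tray rim; I handed the job in at 30.5 s, and no result came back.

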